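# Unclamp the tube block from the shaker and put it in the tray

## Task

The shaking run is finished. Slide the shaker's clamp jaw wide open, away from the drilled aluminium tube block it holds, then lift the block out and set it down (do not drop it) upright and flat on the floor of the shallow grey tray. Leave the jaw open.

Things in the scene. Friction and masses are not known exactly. Their poses are not given: they have to be found in the camera images.
- jaw (a joint): Sliding steel jaw of the clamp on the fixed orange bench shaker (160 x 250 mm, platform 75 mm above the bench). Metres: 0 closed, 0.05 fully open at its stop; starts at 0 to 0.004. 4 N friction, no spring: stays where left. 56 mm wide, 54 mm high; its lip overhangs the block's top by 9 mm when closed. A fixed jaw 32 mm high stands at the block's other end; the long sides are free.
- jaw_grip (a point): Centre of the black upright grip post on the sliding jaw; moves with it. Post: 28 mm along point x, 20 mm along y; this point is 155 mm above the bench, 15 mm below the post's top, 27 mm above the jaw's top face. The jaw opens along the point's +y (level, within 0.35 rad of world +y); z is up. With the jaw closed the block's centre is 68 mm away along -y.
- block: Drilled aluminium tube block held in the clamp: 50 mm along x, 80 mm along y (jaw direction), 45 mm high, 12 holes of 11 mm in its top (3 x 4), 0.28 to 0.56 kg. Origin: centre of its underside, z up. It stands on the platform, 75 mm above the bench; grasp it from above across the 50 mm. (The lower square block with four large holes, loose on the bench, is a spare: not this one.)
- tray: Shallow open grey plastic tray on the bench, fixed, 140 mm along its x, 180 mm along its y, 20 mm high, walls 4 mm, floor 4 mm thick. Origin at the centre of its underside, on the bench; z up.

How it is judged (in metres and radians):
On the way, in this order (a step that is already met when the one before it is completed fails the run):
1. the jaw is slid open by more than 30 mm while the block still stands in the clamp (value of joint jaw above 0.03 m and distance of block from where it was at the start of the episode below 0.03 m), for 0.1 s.
2. the block is lifted clear of the clamp, its underside more than 110 mm above the bench (height (world z) of block above 0.11 m), for 0.1 s.
At the end, for the whole second after the job is handed in: The block is at rest in the tray: its centre within 50 mm (tray x) and 70 mm (tray y) of the tray's centre, its underside less than 12 mm above the tray's underside, upright within 0.12 rad; the jaw is still open by more than 30 mm (x of block in the frame of tray between -0.05 and 0.05 m and y of block in the frame of tray between -0.07 and 0.07 m and z of block in the frame of tray below 0.012 m and angle between block's own z axis and vertical below 0.12 rad and value of joint jaw above 0.03 m and linear speed of block below 0.02 m/s and angular speed of block below 0.2 rad/s); the robot touches nothing.
It fails at once if the block is dropped: it falls free, touching nothing, with its underside more than 50 mm above the bench and out of the clamp (height (world z) of block above 0.05 m and distance of block from where it was at the start of the episode above 0.03 m and contact force between block and anything else below 0.02 N).
It also fails if it takes over 48 s, if anything falls off the work surface, if the arm or the gripper's body presses on something with over 40 N, if the wrist force passes 120 N, or if a joint passes its speed limit or range.

## Robot

A 6-joint arm with a two-finger parallel gripper is mounted at the origin on the work surface. World frame = base frame: x ahead of the robot, y to its left, z up, the work surface at z = 0. Lengths are in mm, angles in rad, forces in N, time in s.
With the tool pointing down it reaches from about 350 to 875 mm from the base axis. Payload 4.2 kg.
Tool frame: the origin (TCP) lies between the finger pads; the fingertips stand 17 mm ahead of it and the grasp point (between the pads) lies 2 mm behind it; z points along the fingers, y is the line along which they close (so a half turn about z gives the same grasp; the last joint's range is limited). The gripper opens to 85 mm and grips with 20 to 120 N. Pads are 22 mm wide; open, the fingers measure 114 mm over their backs; the gripper's body (76 mm by 85 mm) begins 54 mm behind the grasp point. The pads swing forward as they close: fully open they stand 13 mm farther back than shut.
Start: joints at [1.517, 0.385, 0.008, 0, -1.194, -0.259], TCP at [192.295, 594.661, 248.312] pointing down, gripper open.
Joint ranges: [-3.14, 3.14], [-1.21, 2.06], [-1.07, 1.41], [-3.16, 2.05], [-2.99, -0.16], [-3.1, 3.1]. Speed limits (rad/s): [2.79, 2.79, 3.14, 3.14, 3.14, 3.14].

## Interface

Orientations are given as a unit quaternion [x, y, z, w].
In Python, from bench import arm, viewer, order, read_state gives the robot as it stands (arm), with the cameras (viewer), the job (order) and the readings as plain functions.
- The arm moves only by the tool shift_gripper, called after "Emit:" in YAML: its name, and indented under it one key for each argument. Schema: {"type":"object","properties":{"rows":{"type":"array","items":{"type":"number"},"minItems":6,"maxItems":60},"finger_gap":{"type":"number"},"only":{"type":"string"},"quiet":{"type":"boolean"},"lines":{"type":"string"}},"required":["rows"],"additionalProperties":false}. rows is one flat list of numbers that holds 1 to 10 rows one after another, with no inner brackets; each row has 6 numbers: dx, dy, dz in units of 5 mm, then a rotation vector rx, ry, rz in units of 0.25 rad; each row is the pose to reach, as a shift and turn from the pose commanded when the call began, along the tool's axes at that moment; what a row does not reach only later rows make up. A row lasts 1/10 s, in which the tool goes at most 50 mm and 0.15 rad, less where a joint would pass 70% of its speed; a pose out of reach is approached as far as the arm can. finger_gap is the finger opening in mm, set as the call begins (left out keeps the last). The fingers move at their own pace and stop on an object; the grip force is fixed at half the most. Time passes only in rows, so rows that do not move let the fingers close. The tool returns the time, the measured TCP pose, the force, the opening and the grip force at its end. only (a regular expression) keeps the lines of the reply that match it, lines (a string "A,B") keeps lines A to B, and quiet returns only ok. Input that does not fit is refused with a message, and nothing moves.
- read_state(): the state, without advancing time (a new reading comes with each control period).
- viewer.get_image(name): name is "scene" or "top" or "wrist"; returns the picture (480x640x3 uint8, blue, green, red); there is no depth.
- viewer.get_calibration(name): a dict with "K" (3x3 intrinsics, pixels), "rvec" (rotation vector, rad) and "tvec" (3), from world to camera coordinates, as OpenCV has them. Camera axes: x right, y down, z forward; pixel columns grow to the right and rows downward; lengths in mm; the calibration is good to about 2 mm. A picture is of the moment at which its call begins: read the wrist's pose just before it. get_calibration takes no time and is no camera call; for the wrist camera it gives the pose at the moment of the call.
- order.job_done(): hands the job in; it is judged then, once.
The state is a dict: "clock": time; "joints": joint angles; "joint_vel": joint speeds; "joint_efforts": joint torques, N m; "position": TCP position; "ee_rot": TCP orientation; "contact_force": force on the tool from outside, world axes, zero at the start; "wrist_torque": the same for the moment, N m; "gripper_width": finger opening in mm; "grasp_force": force on a finger pad.
Only numpy, scipy, OpenCV 4.12 (cv2) and the standard library are available. Lean on these libraries where they do the work, as an engineer would, in place of code of your own. Each camera call takes 0.05 s, during which the arm holds its last target. There are 200 camera calls.

## Working session

There is one attempt and no reset: what is moved stays moved. The work goes in short steps, Python scripts to look and compute and a tool call to move; the robot and the scene stay as the last step left them, time stands still between calls to the robot, and variables do not carry over. Pictures are saved under pics/ and viewed, at most 10 in all, crops included, and the job is handed in when it is done.

```bash
ls; mkdir -p pics
```

Run:
```python
from bench import arm, viewer, order, read_state
import cv2
for n in("scene","top"):
    cv2.imwrite(f"pics/{n}0.png",viewer.get_image(n)); c=viewer.get_calibration(n); print(n,c)
s=read_state();print(s["clock"],s["position"],s["ee_rot"])
```

```text
bench.py
pics
scene {'K': array([[609.41824016,   0.        , 317.57509545],
       [  0.        , 609.41824016, 231.85826922],
       [  0.        ,   0.        ,   1.        ]]), 'rvec': array([ 1.11629316,  2.47447069, -0.93439591]), 'tvec': array([ 346.13479539, -251.23178608, 1306.93632065])}
top {'K': array([[457.31760625,   0.        , 323.68990568],
       [  0.        , 457.31760625, 240.32307466],
       [  0.        ,   0.        ,   1.        ]]), 'rvec': array([ 2.12404063, -2.12988686,  0.12314942]), 'tvec': array([ 49.06188878, 561.78957957, 816.18637393])}
0.1 [192.14293886 594.22804453 247.34735398] [ 9.87784872e-01 -1.55820859e-01 -1.03320765e-04  9.46975633e-04]
```

View pics/top0.png

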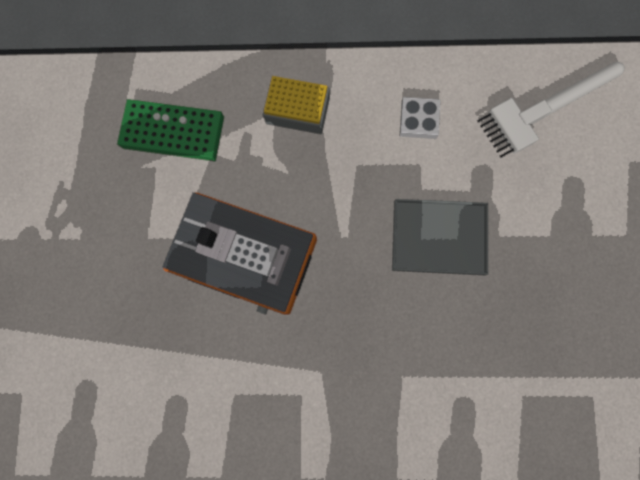

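View pics/scene0.png

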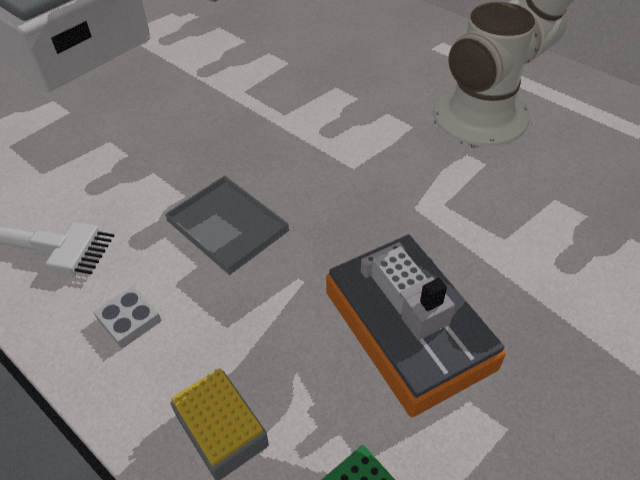

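The top view shows the shaker around (240,253), with the post at about (207,237), the block at about (252,254), and the tray's corners at about (393,200) to (488,274). The robot's arm is out of the view. I'll zoom in on the clamp.

Run:
```python
import cv2,numpy as np
t=cv2.imread("pics/top0.png");s=cv2.imread("pics/scene0.png")
a=cv2.resize(t[190:320,160:325],None,fx=2.4*1.0,fy=2.4,interpolation=cv2.INTER_CUBIC)
a=cv2.resize(t[210:300,170:300],(800,554)[:2],interpolation=cv2.INTER_CUBIC)
cv2.imwrite("pics/z1.png",cv2.convertScaleAbs(a,alpha=1.5))
b=cv2.resize(s[230:380,350:480],(520,600),interpolation=cv2.INTER_CUBIC)
cv2.imwrite("pics/z2.png",b)
```

```text
(no output)
```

View pics/z1.png

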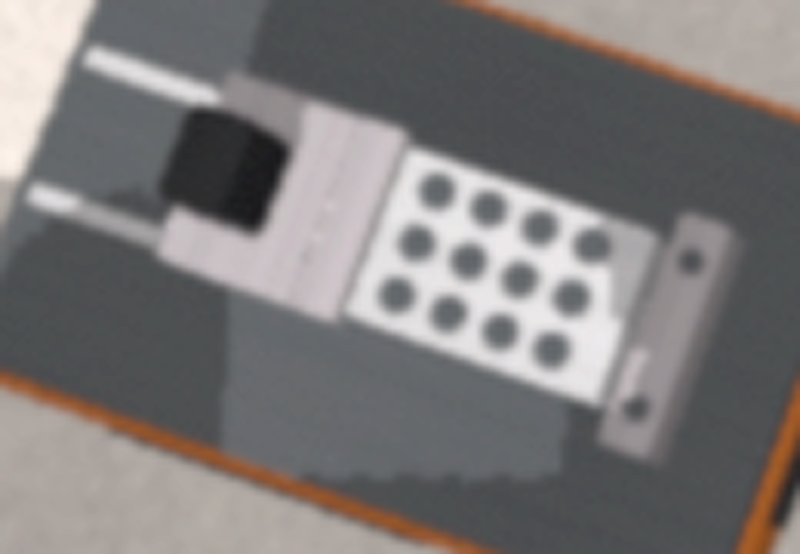

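View pics/z2.png

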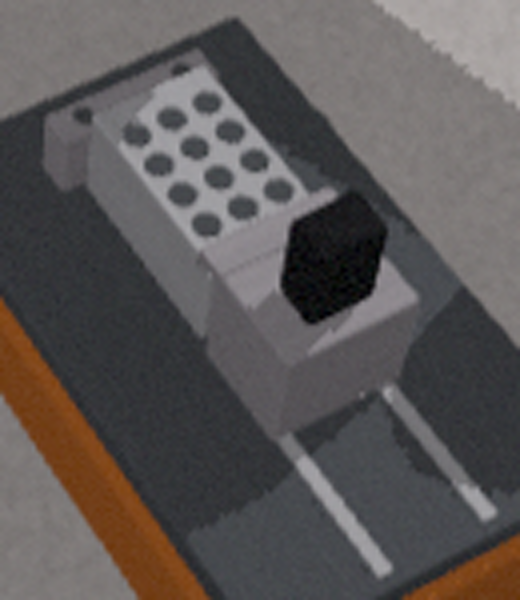

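The zooms show 12 holes with the lip over the block's left end. The hole corners in z1 are at (437,190), (592,244), (551,350) and (397,295). The tray is clear. Next I'll compute positions and project the modelled post back into the images to check.

Create h.py:
```python
import numpy as np,cv2
from scipy.spatial.transform import Rotation as R
from bench import arm, viewer, order, read_state
def ray(c,uv,z):
    uv=np.float64(uv).reshape(-1,1,2)
    n=cv2.undistortPoints(uv,c["K"],None).reshape(-1,2)
    Rm=cv2.Rodrigues(c["rvec"])[0];C=-Rm.T@np.ravel(c["tvec"])
    d=np.c_[n,np.ones(len(n))]@Rm
    return C+d*((z-C[2])/d[:,2])[:,None]
def proj(c,P): return cv2.projectPoints(np.float64(P),np.float64(c["rvec"]),np.float64(c["tvec"]),c["K"],None)[0].reshape(-1,2)
def totool(p,yaw_y=None):
    s=read_state();r=R.from_quat(s["ee_rot"])
    d=r.inv().apply(np.array(p)-s["position"]);print("tool shift",d.round(1),"at",np.round(s["position"],1),"toolx",r.as_matrix()[:,0].round(3),"y",r.as_matrix()[:,1].round(3),"t",s["clock"])
    if yaw_y is not None:
        y=r.as_matrix()[:,1]; a=np.arctan2(yaw_y[1],yaw_y[0])-np.arctan2(y[1],y[0]); a=(a+np.pi/2)%np.pi-np.pi/2
        print("yaw world",a,"tool rz",-a)
```

Run:
```python
from h import *
ct=viewer.get_calibration("top");cs=viewer.get_calibration("scene")
z=lambda p:np.array(p)/[800/130,554/90]+[170,210]
z2=lambda p:np.array(p)/4+[350,230]
h=ray(ct,z([(437,190),(592,244),(551,350),(397,295)]),120)
h2=ray(cs,z2([(280,190),(207,102),(136,134),(207,224)]),120)
for H in(h,h2):
    print("holes",H.round(1).tolist(),H.mean(0).round(1),np.linalg.norm(np.roll(H,-1,0)-H,axis=1).round(1))
    y=H[0]-H[1]+H[3]-H[2];y/=np.linalg.norm(y);print("yaxis",y.round(4),"ang from +y",np.arctan2(-y[0],y[1]))
    c=H.mean(0);g=c+68*y;g[2]=155;print("grip pred",g.round(1)) 
    x=np.array([y[1],-y[0],0])
    P=[g+sx*14*x+sy*10*y+[0,0,15] for sx,sy in((1,1),(1,-1),(-1,-1),(-1,1))]
    print("top z1",((proj(ct,P)-[170,210])*[800/130,554/90]).round().tolist(),"scene z2",((proj(cs,P)-[350,230])*4).round().tolist())
t=ray(ct,[(393,200),(488,203),(487,274),(392,271)],20);print("tray",t.round(1).tolist(),t.mean(0).round(1),np.linalg.norm(np.roll(t,-1,0)-t,axis=1))
t=ray(cs,[(225,177),(289,226),(231,272),(166,214)],20);print("tray",t.round(1).tolist(),t.mean(0).round(1),np.linalg.norm(np.roll(t,-1,0)-t,axis=1))
print("spare z~30",ray(ct,[(420,117)],30), "yellow",ray(ct,[(297,100)],60))
```

```text
holes [[550.1, 187.1, 120.0], [534.7, 143.3, 120.0], [505.2, 154.1, 120.0], [520.6, 197.5, 120.0]] [527.6 170.5 120. ] [46.5 31.4 46.1 31.2]
yaxis [0.3339 0.9426 0.    ] ang from +y -0.34045637410018853
grip pred [550.3 234.6 155. ]
top z1 [[201.0, 100.0], [271.0, 124.0], [232.0, 224.0], [162.0, 199.0]] scene z2 [[307.0, 250.0], [272.0, 207.0], [341.0, 174.0], [377.0, 216.0]]
holes [[518.8, 200.6, 120.0], [503.3, 156.5, 120.0], [532.5, 145.9, 120.0], [548.1, 189.9, 120.0]] [525.7 173.2 120. ] [46.7 31.1 46.6 31.2]
yaxis [0.3325 0.9431 0.    ] ang from +y -0.33895901802691225
grip pred [548.3 237.4 155. ]
top z1 [[190.0, 108.0], [261.0, 132.0], [222.0, 232.0], [151.0, 207.0]] scene z2 [[318.0, 251.0], [283.0, 208.0], [352.0, 175.0], [387.0, 217.0]]
tray [[644.1, -86.6, 20.0], [636.6, -269.0, 20.0], [499.5, -259.8, 20.0], [505.8, -81.6, 20.0]] [ 571.5 -174.3   20. ] [182.47951586 137.34023069 178.29476692 138.42588926]
tray [[499.8, -254.6, 20.0], [510.2, -75.6, 20.0], [647.9, -78.1, 20.0], [635.5, -264.5, 20.0]] [ 573.3 -168.2   20. ] [179.33660964 137.6944706  186.7823335  136.04733913]
spare z~30 [[ 809.17847967 -142.32451508   30.        ]] yellow [[834.44934441  98.6075554   60.        ]]
```

The two views agree to about 3 mm. The block centre is near (526.7,171.8), the jaw's y axis is (0.333,0.943), the grip is near (549.5,236), and the tray is near (572.4,-171), turned about -0.05 rad. All sizes match the spec. The post and block can be grasped at the same yaw.

```bash
python3 -c "
from h import *
totool([549.5,236,230],[0.943,-0.333])"
```

```text
tool shift [450.3 230.8  17.8] at [192.1 594.2 247.3] toolx [ 0.951 -0.308  0.   ] y [-0.308 -0.951  0.002] t 0.1
yaw world 1.544254360982027 tool rz -1.544254360982027
```

The rows are not in the units I measure in: shifts go in units of 5 mm and turns go in units of 0.25 rad. I convert before sending: 430 mm is 86, 390 mm is 78, 1.47 rad is 5.88.

Emit:
shift_gripper:
  rows: [8,4,0,0,0,0.56,16,8.2,0,0,0,1.12,24,12.4,0,0,0,1.72,33,17,0,0,0,2.32,42,21.6,0,0,0,2.92,51,26.2,0,0,0,3.52,60,30.8,0,0,0,4.12,69,35.4,0,0,0,4.72,78,40,0,0,0,5.32,86,44,0,0,0,5.88]
  finger_gap: 85

```text
clock: 1.1
position: [534.7, 251.1, 248.0]
ee_rot: [-0.626, 0.78, 0.0, -0.0]
contact_force: [0.3, 0.5, 0.3]
gripper_width: 85.2
grasp_force: 0.0
```

```bash
python3 -c "
from h import *
totool([549.5,236,230],[0.943,-0.333])"
```

```text
tool shift [ 11.6 -17.7  18. ] at [534.7 251.1 248. ] toolx [-0.216 -0.976  0.   ] y [-0.976  0.216  0.001] t 1.1
yaw world -0.12130863683100968 tool rz 0.12130863683100968
```

Converted, -18 mm is -3.6, 12 mm is 2.4, 0.121 rad is 0.484.

Emit:
shift_gripper:
  rows: [2.4,-3.6,0,0,0,0.484,2.4,-3.6,0,0,0,0.484,2.4,-3.6,0,0,0,0.484]

```text
clock: 1.4
position: [548.7, 237.0, 247.6]
ee_rot: [-0.58, 0.814, 0.0, -0.001]
contact_force: [0.4, -1.0, 0.2]
gripper_width: 85.2
grasp_force: 0.0
```

Run:
```python
from h import *
totool([549.5,236,230],[0.943,-0.333])
c=viewer.get_calibration("wrist");im=viewer.get_image("wrist")
y=np.array([.333,.943,0]);x=np.array([.943,-.333,0])
for g in ([549.5,236,170],):
    P=[np.array(g)+sx*14*x+sy*10*y for sx,sy in((1,1),(1,-1),(-1,-1),(-1,1))];p=proj(c,P);print(p.round())
    cv2.polylines(im,[np.int32(p)],True,(0,0,255),1)
b=np.array([526.7,171.8,120])
P=[b+sx*15.6*x+sy*23*y for sx,sy in((1,1),(1,-1),(-1,-1),(-1,1))]
cv2.polylines(im,[np.int32(proj(c,P))],True,(0,255,0),1)
cv2.imwrite("pics/w1.png",im)
```

```text
tool shift [ 0.7 -1.1 17.6] at [548.7 237.  247.6] toolx [-0.327 -0.945  0.001] y [-0.945  0.327  0.001] t 1.4
yaw world -0.006527705976076881 tool rz 0.006527705976076881
[[296. 279.]
 [295. 246.]
 [346. 246.]
 [345. 279.]]
```

View pics/w1.png

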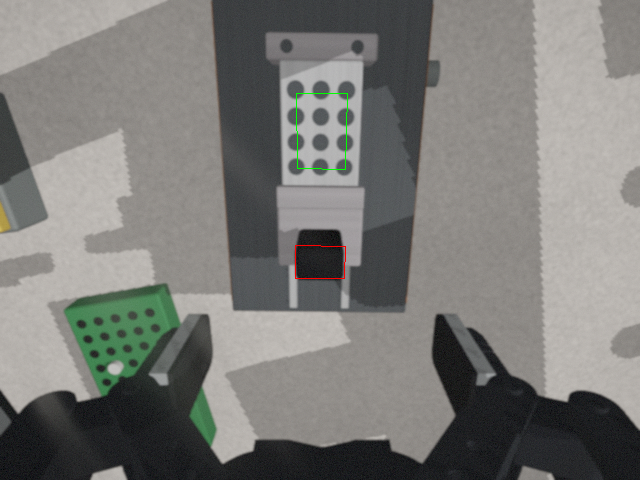

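The wrist view shows the post's top, centred at (320,262), inside my projected red outline. The hole grid is within about 2 mm of the green one. I'll descend and grip.

Emit:
shift_gripper:
  rows: [0.2,-0.2,7,0,0,0,0.2,-0.2,13,0,0,0,0.2,-0.2,16,0,0,0,0.2,-0.2,18.2,0,0,0,0.2,-0.2,18.2,0,0,0]

```text
clock: 1.95
position: [548.2, 236.7, 155.9]
ee_rot: [-0.581, 0.814, 0.0, -0.001]
contact_force: [0.1, -0.2, -0.3]
gripper_width: 85.3
grasp_force: 0.0
```

Emit:
shift_gripper:
  rows: [0,0,0,0,0,0,0,0,0,0,0,0,0,0,0,0,0,0,0,0,0,0,0,0,0,0,0,0,0,0,0,0,0,0,0,0]
  finger_gap: 20

```text
clock: 2.55
position: [550.2, 236.3, 158.4]
ee_rot: [-0.58, 0.815, -0.0, 0.001]
contact_force: [1.4, -1.6, 4.5]
gripper_width: 27.6
grasp_force: 61.1
```

Converted, -46 mm is -9.2, -4 mm is -0.8.

Emit:
shift_gripper:
  rows: [-0.8,0,0,0,0,0,-2,0,0,0,0,0,-3.4,0,0,0,0,0,-4.8,0,0,0,0,0,-6.2,0,0,0,0,0,-7.6,0,0,0,0,0,-8.6,0,0,0,0,0,-9.2,0,0,0,0,0,-9.2,0,0,0,0,0,-9.2,0,0,0,0,0]

```text
clock: 3.55
position: [565.6, 279.2, 158.4]
ee_rot: [-0.58, 0.815, -0.001, 0.001]
contact_force: [2.5, -3.7, 5.0]
gripper_width: 26.8
grasp_force: 61.3
```

```bash
python3 -c "
from h import *
totool([526.4,170.5,99.5],[0.943,-0.333])"
```

```text
tool shift [115.5   1.6  58.9] at [565.6 279.2 158.4] toolx [-0.327 -0.945 -0.   ] y [-0.945  0.327 -0.002] t 3.55
yaw world -0.0059823683778041925 tool rz 0.0059823683778041925
```

Jaw moved about 45 mm. I'll release, lift and check above the block.

Emit:
shift_gripper:
  rows: [0,0,0,0,0,0,0,0,0,0,0,0,0,0,0,0,0,0,0,0,0,0,0,0,0,0,0,0,0,0]
  finger_gap: 85

```text
clock: 4.05
position: [564.2, 279.9, 157.1]
ee_rot: [-0.58, 0.814, 0.0, -0.0]
contact_force: [-0.3, -1.1, 0.2]
gripper_width: 85.1
grasp_force: 0.0
```

Emit:
shift_gripper:
  rows: [0,0,-5,0,0,0,0,0,-12,0,0,0,0,0,-15,0,0,0,8,0,-15,0,0,0,16,0.2,-15,0,0,0,22.6,0.4,-15,0,0,0.024,23,0.4,-15,0,0,0.024,23,0.4,-15,0,0,0.024]

```text
clock: 4.85
position: [525.0, 171.2, 232.8]
ee_rot: [-0.577, 0.816, -0.0, 0.001]
contact_force: [1.1, 0.1, 0.7]
gripper_width: 84.8
grasp_force: 0.0
```

Run:
```python
from h import *
totool([526.2,170.3,99.5],[0.943,-0.333])
c=viewer.get_calibration("wrist");im=viewer.get_image("wrist")
y=np.array([.333,.943,0]);x=np.array([.943,-.333,0]);b=np.array([526.2,170.3,120])
P=[b+sx*25*x+sy*40*y for sx,sy in((1,1),(1,-1),(-1,-1),(-1,1))]
cv2.polylines(im,[np.int32(proj(c,P))],True,(0,255,0),1)
cv2.imwrite("pics/w2.png",im)
```

```text
tool shift [  0.6  -1.4 133.3] at [525.  171.2 232.8] toolx [-0.333 -0.943 -0.001] y [-0.943  0.333 -0.001] t 4.85
yaw world 0.0003691965521039897 tool rz -0.0003691965521039897
```

View pics/w2.png

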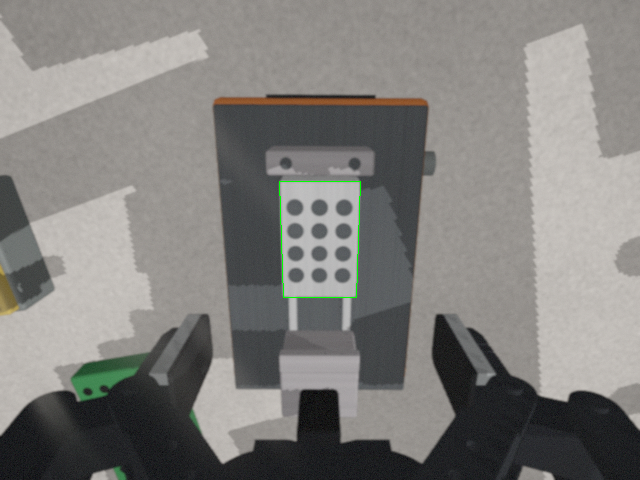

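The outline lands exactly on the block, which hasn't moved, and the jaw is clear. I'll descend and grasp.

Converted, 132 mm is 26.4, 45 mm is 9.

Emit:
shift_gripper:
  rows: [0.2,-0.2,9,0,0,0,0.2,-0.2,18,0,0,0,0.2,-0.2,23,0,0,0,0.2,-0.2,25.4,0,0,0,0.2,-0.2,26.4,0,0,0,0.2,-0.2,26.4,0,0,0]

```text
clock: 5.5
position: [526.3, 171.2, 100.5]
ee_rot: [-0.578, 0.816, -0.0, 0.0]
contact_force: [-0.2, 0.2, -0.3]
gripper_width: 85.1
grasp_force: 0.0
```

Emit:
shift_gripper:
  rows: [0,0,0,0,0,0,0,0,0,0,0,0,0,0,0,0,0,0,0,0,0,0,0,0,0,0,0,0,0,0,0,0,0,0,0,0]
  finger_gap: 35

```text
clock: 6.1
position: [526.7, 170.9, 102.0]
ee_rot: [-0.578, 0.816, -0.0, 0.002]
contact_force: [-0.4, -0.6, 6.7]
gripper_width: 48.9
grasp_force: 64.3
```

Converted, -85 mm is -17, -84 mm is -16.8.

Emit:
shift_gripper:
  rows: [0,0,-1.6,0,0,0,0,0,-4,0,0,0,0,0,-7,0,0,0,0,0,-10,0,0,0,0,0,-13,0,0,0,0,0,-15.6,0,0,0,0,0,-16.8,0,0,0,0,0,-17,0,0,0]

```text
clock: 6.9
position: [525.3, 170.2, 186.0]
ee_rot: [-0.578, 0.816, 0.0, 0.0]
contact_force: [-0.4, -0.3, -4.9]
gripper_width: 49.0
grasp_force: 63.5
```

```bash
python3 -c "
from h import *
totool([572.4,-171,60],[0.9987,-0.05])"
```

```text
tool shift [ 306.1 -157.9  125.9] at [525.3 170.2 186. ] toolx [-0.333 -0.943 -0.   ] y [-0.943  0.333 -0.   ] t 6.9
yaw world 0.28917021042860025 tool rz -0.28917021042860025
```

Converted, 300 mm is 60, 285 mm is 57, -0.285 rad is -1.14.

Emit:
shift_gripper:
  rows: [3,-1.6,0,0,0,-0.08,9,-4.6,0,0,0,-0.2,16,-8.2,0,0,0,-0.32,23,-11.8,0,0,0,-0.48,30,-15.4,0,0,0,-0.6,37,-19,0,0,0,-0.72,44,-22.6,0,0,0,-0.84,51,-26.2,0,0,0,-0.96,57,-29.4,0,0,0,-1.08,60,-31,0,0,0,-1.14]

```text
clock: 7.9
position: [571.1, -166.7, 183.9]
ee_rot: [-0.687, 0.727, 0.001, -0.001]
contact_force: [-0.0, -0.3, -4.7]
gripper_width: 49.5
grasp_force: 63.6
```

Emit:
shift_gripper:
  rows: [1.2,-0.6,0,0,0,-0.016,1.2,-0.6,0,0,0,-0.016,1.2,-0.6,0,0,0,-0.016]

```text
clock: 8.2
position: [574.3, -169.5, 184.7]
ee_rot: [-0.689, 0.724, 0.001, -0.0]
contact_force: [0.3, -0.8, -5.3]
gripper_width: 49.1
grasp_force: 63.6
```

Run:
```python
from h import *
totool([572.4,-171,31],[0.9987,-0.05])
cv2.imwrite("pics/t1.png",viewer.get_image("top")[130:330,320:560].repeat(3,0).repeat(3,1))
```

```text
tool shift [  1.7   1.6 153.7] at [ 574.3 -169.5  184.7] toolx [-0.05  -0.999 -0.   ] y [-0.999  0.05   0.001] t 8.2
yaw world -0.00023538745580165 tool rz 0.00023538745580165
```

View pics/t1.png

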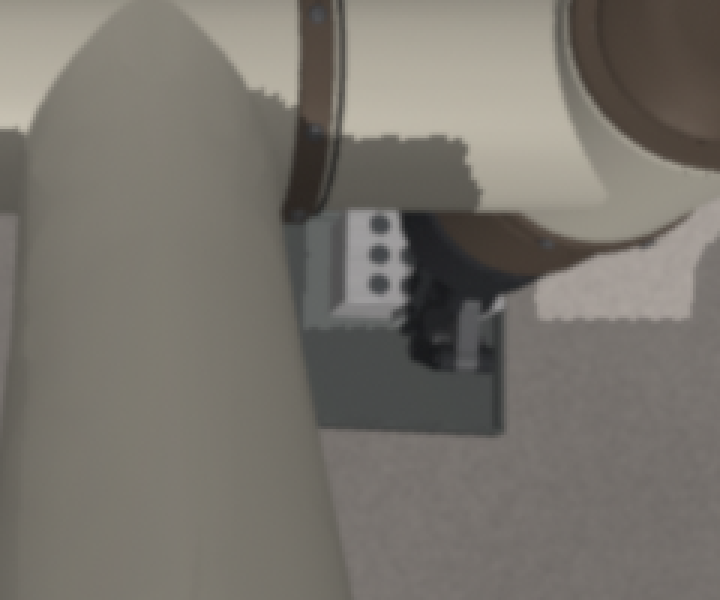

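The block is held level over the tray. Its underside is about 27 mm below the TCP, so contact is expected at TCP z ≈ 31.

Converted, 2 mm is 0.4, 1 mm is 0.2.

Emit:
shift_gripper:
  rows: [0.2,0.2,3,0,0,0,0.4,0.4,8,0,0,0,0.4,0.4,14,0,0,0,0.4,0.4,20,0,0,0,0.4,0.4,24,0,0,0,0.4,0.4,27,0,0,0,0.4,0.4,28.6,0,0,0,0.4,0.4,29.4,0,0,0,0.4,0.4,29.4,0,0,0]

```text
clock: 9.15
position: [572.8, -171.7, 38.4]
ee_rot: [-0.69, 0.724, -0.0, 0.0]
contact_force: [-0.3, -0.2, -3.8]
gripper_width: 49.1
grasp_force: 63.5
```

Emit:
shift_gripper:
  rows: [0,0,0.3,0,0,0,0,0,0.6,0,0,0,0,0,0.8,0,0,0,0,0,1,0,0,0,0,0,1,0,0,0,0,0,1,0,0,0]

```text
clock: 9.75
position: [572.6, -172.2, 33.4]
ee_rot: [-0.689, 0.725, -0.0, 0.0]
contact_force: [0.6, 0.4, -3.4]
gripper_width: 49.0
grasp_force: 63.5
```

Emit:
shift_gripper:
  rows: [0,0,0.2,0,0,0,0,0,0.34,0,0,0,0,0,0.34,0,0,0,0,0,0.34,0,0,0]

```text
clock: 10.15
position: [572.6, -172.1, 31.6]
ee_rot: [-0.689, 0.725, 0.0, -0.0]
contact_force: [-0.0, -0.8, -4.3]
gripper_width: 49.7
grasp_force: 63.5
```

Emit:
shift_gripper:
  rows: [0,0,0.1,0,0,0,0,0,0.2,0,0,0,0,0,0.2,0,0,0,0,0,0.2,0,0,0]

```text
clock: 10.55
position: [572.6, -172.2, 31.0]
ee_rot: [-0.689, 0.725, -0.0, 0.0]
contact_force: [-1.9, -0.0, 0.5]
gripper_width: 49.3
grasp_force: 64.1
```

The block's weight is on the floor (force went from -4.3 to +0.5). I'll release and retreat.

Emit:
shift_gripper:
  rows: [0,0,0,0,0,0,0,0,0,0,0,0,0,0,0,0,0,0,0,0,0,0,0,0,0,0,0,0,0,0]
  finger_gap: 72

```text
clock: 11.05
position: [572.7, -172.1, 30.7]
ee_rot: [-0.689, 0.725, -0.0, 0.0]
contact_force: [0.0, 0.0, 0.3]
gripper_width: 71.7
grasp_force: 0.0
```

Emit:
shift_gripper:
  rows: [0,0,-3,0,0,0,0,0,-9,0,0,0,0,0,-17,0,0,0,0,0,-26,0,0,0,0,0,-34,0,0,0,-8,0,-38,0,0,0,-18,0,-38,0,0,0,-28,0,-38,0,0,0,-38,0,-38,0,0,0,-46,0,-38,0,0,0]

```text
clock: 12.05
position: [583.9, 60.0, 220.9]
ee_rot: [-0.69, 0.724, -0.0, 0.0]
contact_force: [0.8, -0.0, 0.6]
gripper_width: 71.9
grasp_force: 0.0
```

Emit:
shift_gripper:
  rows: [-8,0,0,0,0,0,-8,0,0,0,0,0,-8,0,0,0,0,0]

```text
clock: 12.35
position: [585.8, 98.4, 220.4]
ee_rot: [-0.69, 0.724, 0.0, -0.0]
contact_force: [1.0, 0.0, 0.1]
gripper_width: 72.4
grasp_force: 0.0
```

Run:
```python
from h import *
cv2.imwrite("pics/s2.png",viewer.get_image("scene"));s=read_state();print(s["clock"],s["position"],s["contact_force"])
```

```text
12.4 [585.83574935  97.41786713 220.44085544] [-0.24949639 -0.28668587  0.39875114]
```

View pics/s2.png

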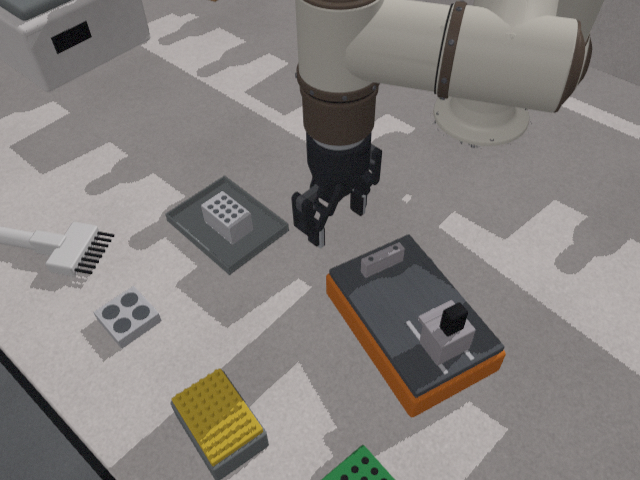

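The block stands upright in the tray's centre at about (227,217), the jaw is open at about (447,333), and the gripper touches nothing.

```bash
python3 -c "
from bench import arm, viewer, order, read_state
print(order.job_done())"
```

```text
the job is handed in; nothing more can be done
None
```

I slid the jaw open about 45 mm, set the block down upright near the centre of the tray, and handed the job in at about 12.4 s; the hand-in call did not return a verdict.

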